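Wedge two strips tight in a glue-up jig

TASK

Clamp the two wooden strips in the glue-up jig: slide the wedge, thin end first and lying flat on the jig, into the gap between the nearer strip and the angled stop. Then take the small wood block and tap the wedge further in with it, gently and without hammering it hard, until the strips are closed up against each other and the sprung bar and the wedge is tight and stays so. Finally lay the block flat on the worktop, clear of the jig.

Things in the scene. Friction and masses are not known exactly. Their poses are not given: they have to be found in the camera images.
- jig: Wooden glue-up jig, fixed to the worktop: plywood base 220 (x) x 260 (y) x 12 mm with a fence and sprung bar (far side), an end stop (left), a slanted stop (near side) and two loose strips. Origin: centre of the base's underside; z up. x is the clamping direction (away from the robot), y the direction in which the wedge is driven (left). The base right of y = -55 mm is clear.
- bar_face (a point): Foot of the face of the pressure bar (jig x = +58, y = +14, z = 12 mm), a wooden bar along y, 24 mm high, that two springs hold out from the fence behind it. The far strip is to be pressed on it. The springs give way from about 4 N by 1 mm per 9 N and keep the pressure on. Axes as the jig's.
- end_face (a point): On the jig, at the foot of the end stop's face (jig x = +26, y = +80, z = 12 mm). The end stop, at the left, is 18 mm high, spans jig x = -4 to +56 mm and keeps the strips from sliding further to +y. Axes as the jig's.
- gap_mouth (a point): Mouth of the wedge gap, at jig x = -22, y = -40, z = 12 mm. On its robot side a fixed hardwood stop, 20 mm high, with two wing nuts (12 mm more), runs from jig y = -40 to +55 mm. Its edge slants 1:6, so the gap narrows to +y. The setting of the stop differs each time and is not measured: at the mouth its edge lies anywhere from jig x = -38 to -29 mm.
- strip_far: Pine strip to be clamped, loose, lying on the jig's base by the pressure bar, 34 (x) x 130 (y) x 18 mm, 80 g. Origin: centre of its underside; z up. Against the bar it is at jig x = +41 mm.
- strip_near: The like pine strip nearer to the robot, 34 (x) x 130 (y) x 18 mm, 80 g, loose; at first 1 to 5 mm off the far strip. Origin: centre of its underside; z up. Closed up it is at jig x = +7 mm, 34 mm from the far strip. The wedge bears on its robot-side edge, 17 mm from its origin.
- wedge: Hardwood wedge, 160 mm long, 70 to 120 g, at first flat on the worktop right of the jig. Origin: underside, centre of its head; z up. The head, 36 (x) x 30 (y) x 26 (z) mm, has parallel sides to grip across x. The blade, 20 mm high, runs from y = +15 to the nose at y = +145 mm: its +x side is straight (x = +18 mm), the other tapers 1:6, from 31 mm thick to 9 mm.
- wedge_nose (a point): Middle of the wedge's nose (thin end, corners cut 3 mm), at wedge x = +13.5, y = +145, z = 10 mm. Seated, the wedge's axes stand as the jig's. It slides in loosely, pushes the strips home and comes tight with the nose anywhere from jig y = +20 to +80 mm: this must be felt. Friction then holds it. Pushes of 15 to 22 N until it gives no more make it tight; over 30 N does damage.
- tap_block: Small pine offcut for tapping, 38 (x) x 62 (y) x 19 (z) mm, 50 g, at first flat on the worktop right of the jig. Origin: centre of its underside; z up. Gripped across the 38 mm (40 N or more, or it slips), its 38 x 19 mm end pushes the outer end of the wedge's head (jig z = 12 to 38 mm); with its underside at z = 16 mm it clears the jig's base.
- glue_bottle: Bystander: white squeeze bottle with a pointed orange cap, 58 mm wide, 170 mm high, standing. Origin: centre of its underside.
- tape_roll: Bystander: roll of masking tape lying flat, 102 mm across, 24 mm high. Origin: centre of its underside.
- offcut: Bystander: thin pine offcut, 35 x 90 x 12 mm, lying flat. Origin: centre of its underside.
There are look-alikes about, which are no part of the job. There is more than one size of the tap_block; the job needs the largest.

How it is judged:
By the outcome, as a careful person would: the job done as asked, in the order asked, and still so for the second after the job is handed in, with the robot touching nothing.
It also fails if it takes over 58 s, if anything falls off the work surface, if the arm or the gripper's body presses on something with over 40 N, if the wrist force passes 120 N, or if a joint passes its speed limit or range.

ROBOT

A 6-joint arm with a two-finger parallel gripper is mounted at the origin on a cart in front of the work surface, level with it; the furniture and walls round the work are solid. World frame = base frame: x ahead of the robot, y to its left, z up, the work surface at z = 0. Lengths are in m, angles in degrees, forces in N, time in s.
With the tool pointing down it reaches from about 0.4 to 0.825 m from the base axis. Payload 7 kg.
Tool frame: the origin (TCP) lies at the centre of the arm's flange, where the gripper is bolted on; the fingertips stand 178 mm ahead of it and the grasp point (between the pads) lies 159 mm ahead of it (tip_reach is the distance from the TCP to the fingertips, in m); z points along the fingers, y is the line along which they close (so a half turn about z gives the same grasp; the last joint's range is limited). The gripper opens to 88 mm and grips with 3 to 60 N. Pads are 19 mm wide; open, the fingers measure 130 mm over their backs; the gripper's body (78 mm by 193 mm) begins 47 mm behind the grasp point.
Start: joints at [93.398, 20.546, 0.682, 0, -70.136, -16.507], TCP at [0.153, 0.657, 0.405] pointing down, gripper open.
Joint ranges: [-176.03, 176.03], [-82.01, 121.73], [-58.28, 71.71], [-173.87, 95.51], [-174.79, -0.11], [-173.66, 173.66]. Speed limits (degrees/s): [136.94, 136.94, 172.46, 180, 180, 180].

INTERFACE

Orientations are given as [roll, pitch, yaw] about the fixed x, y, z axes, in that order (R = Rz(yaw) Ry(pitch) Rx(roll)).
In Python, from plant import * gives the robot as it stands.
- The arm moves only by the shell command python3 -m handwheel 'ROWS'. ROWS is JSON, a list of rows, each a list of 7 numbers: the opening, from -1 (shut) to 1 (fully open), then the shift along the tool's x, y, z as a fraction of full scale, then the turn, a rotation vector about the tool's x, y, z as a fraction of full scale. A call has 1 to 5 rows; each row shifts and turns the commanded pose from where the row before left it, along the tool's axes as they then stand; what a row does not reach is not made up. Full scale, the value 1, is 0.025 m for a shift and 6 degrees for a turn. A row lasts 1/8 s, in which the tool goes at most 62.5 mm and 10.7 degrees, less where a joint would pass 70% of its speed; a pose out of reach is approached as far as the arm can. A call with a number of a shift or a turn outside -1 to 1 is refused whole. A call with a gripper value outside its range is refused whole. The fingers move at their own pace and stop on an object; the grip force is fixed at half the most. Time passes only in rows, so rows that do not move let the fingers close. It gives the time, the measured TCP pose, the force, the opening and the grip force at its end, in the units of the state.
- get_obs(): the state, without advancing time (a new reading comes with each control period).
- snapshot(name): name is "scene" or "top" or "wrist"; returns a dict with "color" (480x640x3 uint8, red, green, blue), "fx", "fy", "cx", "cy" (pixels), "R" (3x3) and "t" (3): a world point X has camera coordinates R X + t; the wrist camera has in their place "tool_from_camera" (4x4, takes a point from camera to tool coordinates, whose origin is the TCP and whose axes are the flange's). Camera axes: x right, y down, z forward; pixel columns grow to the right and rows downward; lengths in m; the calibration is good to about 2 mm. A picture is of the moment at which its call begins: read the wrist's pose just before it. There is no depth.
- close_job(): hands the job in; it is judged then, once.
The state is a dict: "clock": time; "joint_pos": joint angles; "qvel": joint speeds; "tau": joint torques, N m; "tool_pos": TCP position; "orientation": TCP orientation; "force": force on the tool from outside, world axes, zero at the start; "moment": the same for the moment, N m; "opening": finger opening in m; "gripper_force": force on a finger pad.
Only numpy, scipy, OpenCV 4.12 (cv2) and the standard library are available. Lean on these libraries where they do the work, as an engineer would, in place of code of your own. Each camera call takes 0.05 s, during which the arm holds its last target. There are 200 camera calls.

## Working session

There is one attempt and no reset: what is moved stays moved. The work goes in short steps, Python scripts to look and compute and a shell command to move; the robot and the scene stay as the last step left them, time stands still between calls to the robot, and variables do not carry over. Pictures are saved under pics/ and viewed, at most 10 in all, crops included, and the job is handed in when it is done.

```bash
mkdir -p pics; cat > h.py <<'E'
from plant import *
import numpy as np, cv2
from scipy.spatial.transform import Rotation as Ro
def cam(n):
    s=snapshot(n); return s
def save(s,f,crop=None,k=1):
    im=s["color"][:,:,::-1]
    if crop: x0,y0,x1,y1=crop; im=im[y0:y1,x0:x1]
    if k!=1: im=cv2.resize(im,None,fx=k,fy=k,interpolation=cv2.INTER_CUBIC)
    cv2.imwrite(f,im)
def ray(s,u,v,z):
    R=np.array(s["R"]);t=np.array(s["t"]);c=-R.T@t
    d=R.T@np.array([(u-s["cx"])/s["fx"],(v-s["cy"])/s["fy"],1]); return c+d*(z-c[2])/d[2]
def wristRt(s,o):
    T=np.eye(4);T[:3,:3]=Ro.from_euler('xyz',o["orientation"],degrees=True).as_matrix();T[:3,3]=o["tool_pos"]
    W=T@np.array(s["tool_from_camera"]); s["R"]=W[:3,:3].T; s["t"]=-W[:3,:3].T@W[:3,3]; return s
def proj(s,X):
    p=np.array(s["R"])@np.array(X)+np.array(s["t"]); return s["fx"]*p[0]/p[2]+s["cx"],s["fy"]*p[1]/p[2]+s["cy"]
E
python3 - <<'E'
from h import *
import pickle
o=get_obs();print({k:np.round(v,3).tolist() for k,v in o.items()})
for n in("top","scene"):
    s=snapshot(n);save(s,f"pics/{n}.png");pickle.dump(s,open(n+".pkl","wb"));print(n,s["fx"],np.round(s["R"],3).tolist(),np.round(s["t"],3))
E
```

```text
{'clock': 0.0, 'joint_pos': [93.397, 20.593, 0.633, -0.017, -70.136, -16.506], 'qvel': [0.0, 0.046, -0.007, -0.002, -0.016, -0.038], 'tau': [-0.001, -58.273, 29.306, 6.997, 0.007, -0.0], 'tool_pos': [0.153, 0.657, 0.404], 'orientation': [179.904, -0.012, -13.115], 'force': [0.027, -1.462, -0.209], 'moment': [-0.031, 0.056, -0.001], 'gripper_force': 0.0, 'opening': 0.088}
top 595.412007363088 [[-0.006, -1.0, 0.017], [-0.984, 0.002, -0.177], [0.177, -0.017, -0.984]] [-0.118  0.556  1.345]
scene 603.7115955361191 [[-0.964, 0.267, -0.013], [0.24, 0.843, -0.482], [-0.118, -0.467, -0.876]] [ 0.583 -0.029  1.317]
```

View pics/top.png

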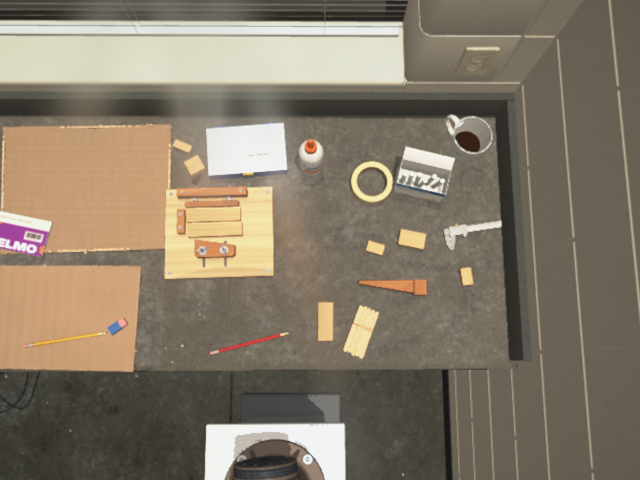

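View pics/scene.png

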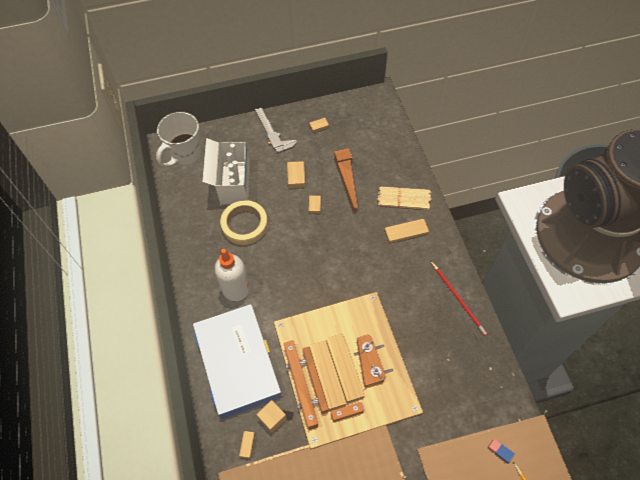

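The top view shows the jig at (219,232), the wedge lying (360–427, 285) with its head to the right, the bottle at (311,155) and the tape at (372,182). Block look-alikes are (412,239) largest, right of the jig; (375,248) and (467,276) small; (194,164) and (182,146) left of the jig. The one at (412,239) fits best, and I'll confirm it in a crop.

```bash
python3 - <<'E'
from h import *
import pickle
s=pickle.load(open("top.pkl","rb"))
save(s,"pics/obj.png",(350,220,480,310),6); save(s,"pics/jig.png",(158,180,288,280),6)
for n,p in dict(wedgehead=(427,287),nose=(360,283),blk=(412,239),sm1=(375,248),sm2=(467,276),jig=(219,232)).items(): print(n,ray(s,*p,0.01).round(3))
E
```

```text
wedgehead [ 0.463 -0.36   0.01 ]
nose [ 0.473 -0.2    0.01 ]
blk [ 0.58  -0.328  0.01 ]
sm1 [ 0.558 -0.237  0.01 ]
sm2 [ 0.489 -0.457  0.01 ]
jig [0.598 0.139 0.01 ]
```

View pics/obj.png

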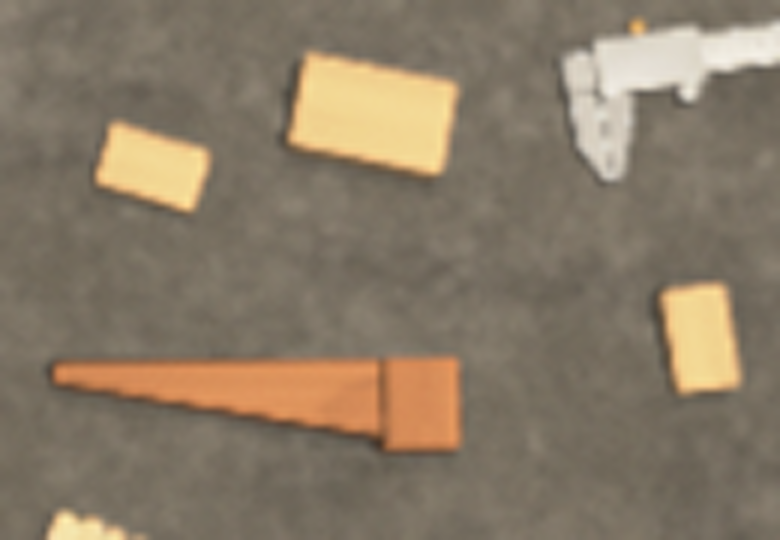

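View pics/jig.png

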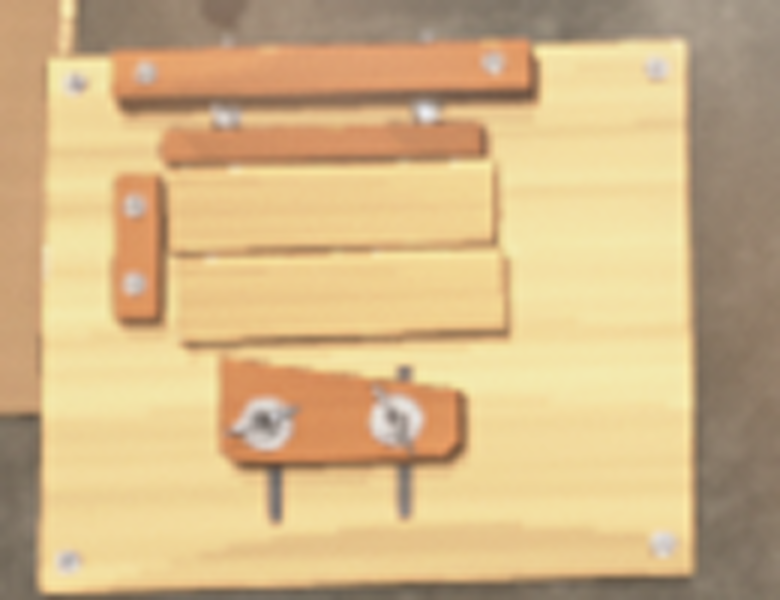

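The crops show the block at crop corners (307,52), (459,82), (441,176), (290,146), clearly bigger than both look-alikes. The wedge head is at (387–460, 358–452) with the nose at (52,364–384), and the jig corners are readable. Next I'll fit the poses and check the sizes.

```bash
cat >> h.py <<'E'
def fit(s,model,pix,z,x0,y0,k):
    W=np.array([ray(s,x0+(u+.5)/k-.5,y0+(v+.5)/k-.5,zz)[:2] for (u,v),zz in zip(pix,np.broadcast_to(z,len(pix)))])
    M=np.array(model)/1000.; mc,wc=M.mean(0),W.mean(0)
    H=(M-mc).T@(W-wc); a=np.arctan2(H[0,1]-H[1,0],H[0,0]+H[1,1])
    R=np.array([[np.cos(a),-np.sin(a)],[np.sin(a),np.cos(a)]]); t=wc-R@mc
    return t,np.degrees(a),((M@R.T+t-W)*1000).round(1),W
E
python3 - <<'E'
from h import *
import pickle
s=pickle.load(open("top.pkl","rb"))
t,a,r,W=fit(s,[(110,130),(110,-130),(-110,-130),(-110,130)],[(48,58),(688,40),(694,577),(40,592)],.012,158,180,6)
print("jig",t.round(4),a.round(2),r.tolist())
R=np.array([[np.cos(np.radians(a)),-np.sin(np.radians(a))],[np.sin(np.radians(a)),np.cos(np.radians(a))]])
for n,p,z in [("nearstrip corners",[(180,261),(506,251),(510,335),(184,344)],.030),("far",[(168,168),(493,161),(495,244),(172,252)],.030),("stop edge",[(219,357),(462,392)],.032)]:
    W=np.array([ray(s,158+(u+.5)/6-.5,180+(v+.5)/6-.5,z)[:2] for u,v in p]); print(n,((W-t)@R*1000).round(1).tolist())
print("wedge",*[np.round(q,4).tolist() for q in fit(s,[(18,15),(18,-15),(-18,-15),(-18,15),(18,145),(9,145)],[(387,358),(460,358),(460,452),(384,450),(52,364),(53,384)],[.026]*4+[.02]*2,350,220,6)[:3]])
print("blk",*[np.round(q,4).tolist() for q in fit(s,[(19,31),(19,-31),(-19,-31),(-19,31)],[(307,52),(459,82),(441,176),(290,146)],.019,350,220,6)[:3]])
o=get_obs()
R0=Ro.from_euler('xyz',o["orientation"],degrees=True).as_matrix();print(R0.round(3).tolist())
E
```

```text
jig [0.5983 0.1391] 1.39 [[0.6, -0.0], [-0.4, -0.1], [0.5, -0.7], [-0.7, 0.7]]
nearstrip corners [[19.4, 71.7], [20.0, -57.6], [-14.1, -59.0], [-14.3, 69.7]]
far [[57.5, 76.9], [57.1, -52.6], [23.0, -53.2], [23.1, 74.9]]
stop edge [[-20.4, 55.5], [-37.0, -40.3]]
wedge [0.4611, -0.3405] -0.0505 [[-0.5, 1.6], [-0.5, 0.5], [0.7, -0.8], [-0.2, -0.7], [0.8, -0.4], [-0.3, -0.1]]
blk [0.5791, -0.3262] -11.7173 [[-0.5, 0.1], [-0.7, 0.4], [0.5, -0.5], [0.7, -0.0]]
[[0.974, -0.227, -0.0], [-0.227, -0.974, -0.001], [0.0, 0.001, -1.0]]
```

```bash
cat >> h.py <<'E'
def plan(*wps):
    """wps: (x,y,z,yaw) TCP targets, tool down; prints rows (shift/turn part) in handwheel units"""
    o=get_obs(); p=np.array(o["tool_pos"]); R=Ro.from_euler('xyz',o["orientation"],degrees=True)
    for w in wps:
        n=1
        while 1:
            G=Ro.from_euler('xyz',[180,0,w[3]],degrees=True); rv=(R.inv()*G).as_rotvec()/n; d=(np.array(w[:3])-p)/n
            q=R; rows=[]
            for i in range(n): rows.append(np.r_[q.inv().apply(d)/.025,np.degrees(rv)/6]); q=q*Ro.from_rotvec(rv)
            if np.abs(rows).max()<=1: break
            n+=1
        print(f"-> {w} rows {n}")
        for r in rows: print([float(v) for v in (r.round(2)+0)])
        p=np.array(w[:3]);R=G
def st():
    o=get_obs(); print(round(o["clock"],2),np.round(o["tool_pos"],4),np.round(o["orientation"],2),"F",np.round(o["force"],1),"op",round(o["opening"],4),"g",round(o["gripper_force"],1))
E
python3 - <<'E'
from h import *
plan((.42,.35,.38,-50),(.461,-.3405,.28,-90),(.461,-.3405,.183,-90))
E
```

```text
-> (0.42, 0.35, 0.38, -50) rows 17
[0.78, 0.56, 0.06, 0.0, 0.0, 0.36]
[0.8, 0.53, 0.06, 0.0, 0.0, 0.36]
[0.82, 0.5, 0.06, 0.0, 0.0, 0.36]
[0.83, 0.47, 0.06, 0.0, 0.0, 0.36]
[0.85, 0.44, 0.06, 0.0, 0.0, 0.36]
[0.87, 0.41, 0.06, 0.0, 0.0, 0.36]
[0.88, 0.37, 0.06, 0.0, 0.0, 0.36]
[0.9, 0.34, 0.06, 0.0, 0.0, 0.36]
[0.91, 0.3, 0.06, 0.0, 0.0, 0.36]
[0.92, 0.27, 0.06, 0.0, 0.0, 0.36]
[0.93, 0.23, 0.06, 0.0, 0.0, 0.36]
[0.94, 0.2, 0.06, 0.0, 0.0, 0.36]
[0.94, 0.16, 0.06, 0.0, 0.0, 0.36]
[0.95, 0.13, 0.06, 0.0, 0.0, 0.36]
[0.95, 0.09, 0.06, 0.0, 0.0, 0.36]
[0.96, 0.06, 0.06, 0.0, 0.0, 0.36]
[0.96, 0.02, 0.06, 0.0, 0.0, 0.36]
-> (0.461, -0.3405, 0.28, -90) rows 28
[0.79, 0.59, 0.14, 0.0, 0.0, 0.24]
[0.81, 0.57, 0.14, 0.0, 0.0, 0.24]
[0.82, 0.55, 0.14, 0.0, 0.0, 0.24]
[0.84, 0.53, 0.14, 0.0, 0.0, 0.24]
[0.85, 0.51, 0.14, 0.0, 0.0, 0.24]
[0.86, 0.49, 0.14, 0.0, 0.0, 0.24]
[0.87, 0.46, 0.14, 0.0, 0.0, 0.24]
[0.88, 0.44, 0.14, 0.0, 0.0, 0.24]
[0.89, 0.42, 0.14, 0.0, 0.0, 0.24]
[0.9, 0.4, 0.14, 0.0, 0.0, 0.24]
[0.91, 0.38, 0.14, 0.0, 0.0, 0.24]
[0.92, 0.35, 0.14, 0.0, 0.0, 0.24]
[0.93, 0.33, 0.14, 0.0, 0.0, 0.24]
[0.94, 0.31, 0.14, 0.0, 0.0, 0.24]
[0.95, 0.28, 0.14, 0.0, 0.0, 0.24]
[0.95, 0.26, 0.14, 0.0, 0.0, 0.24]
[0.96, 0.23, 0.14, 0.0, 0.0, 0.24]
[0.97, 0.21, 0.14, 0.0, 0.0, 0.24]
[0.97, 0.19, 0.14, 0.0, 0.0, 0.24]
[0.97, 0.16, 0.14, 0.0, 0.0, 0.24]
[0.98, 0.14, 0.14, 0.0, 0.0, 0.24]
[0.98, 0.11, 0.14, 0.0, 0.0, 0.24]
[0.98, 0.09, 0.14, 0.0, 0.0, 0.24]
[0.99, 0.06, 0.14, 0.0, 0.0, 0.24]
[0.99, 0.04, 0.14, 0.0, 0.0, 0.24]
[0.99, 0.02, 0.14, 0.0, 0.0, 0.24]
[0.99, -0.01, 0.14, 0.0, 0.0, 0.24]
[0.99, -0.03, 0.14, 0.0, 0.0, 0.24]
-> (0.461, -0.3405, 0.183, -90) rows 4
[0.0, 0.0, 0.97, 0.0, 0.0, 0.0]
[0.0, 0.0, 0.97, 0.0, 0.0, 0.0]
[0.0, 0.0, 0.97, 0.0, 0.0, 0.0]
[0.0, 0.0, 0.97, 0.0, 0.0, 0.0]
```

```bash
python3 -m handwheel '[[1,0.8,0.55,0.05,0,0,0.36],[1,0.8,0.55,0.05,0,0,0.36],[1,0.8,0.5,0.05,0,0,0.36],[1,0.85,0.45,0.05,0,0,0.36],[1,0.85,0.45,0.05,0,0,0.36]]'
python3 -m handwheel '[[1,0.85,0.4,0.05,0,0,0.36],[1,0.9,0.4,0.05,0,0,0.36],[1,0.9,0.35,0.05,0,0,0.36],[1,0.9,0.3,0.05,0,0,0.36],[1,0.9,0.25,0.05,0,0,0.36]]'
python3 -c "
from h import *
st()"
```

```text
clock: 0.72
tool_pos: [0.2335, 0.5655, 0.3986]
orientation: [-180.0, 0.0, -24.1]
force: [0.5, 0.1, -0.1]
opening: 0.0881
gripper_force: 0.0
clock: 1.35
tool_pos: [0.3114, 0.4756, 0.3921]
orientation: [-180.0, -0.0, -34.9]
force: [-0.5, -0.3, 0.5]
opening: 0.0877
gripper_force: 0.0
1.35 [0.3114 0.4756 0.3921] [-180.     -0.    -34.85] F [-0.5 -0.3  0.5] op 0.0877 g 0.0
```

```bash

python3 -m handwheel '[[1,0.95,0.25,0.05,0,0,0.36],[1,0.95,0.2,0.05,0,0,0.36],[1,0.95,0.15,0.05,0,0,0.36],[1,0.95,0.15,0.05,0,0,0.36],[1,0.95,0.1,0.05,0,0,0.36]]' >/dev/null
python3 -m handwheel '[[1,0.95,0.05,0.05,0,0,0.36],[1,0.95,0.05,0.05,0,0,0.36],[1,0.8,0.6,0.15,0,0,0.25],[1,0.8,0.55,0.15,0,0,0.25],[1,0.85,0.55,0.15,0,0,0.25]]'>/dev/null
python3 -m handwheel '[[1,0.85,0.5,0.15,0,0,0.25],[1,0.85,0.5,0.15,0,0,0.25],[1,0.85,0.5,0.15,0,0,0.25],[1,0.85,0.45,0.15,0,0,0.25],[1,0.9,0.45,0.15,0,0,0.25]]'>/dev/null
python3 -m handwheel '[[1,0.9,0.4,0.15,0,0,0.25],[1,0.9,0.4,0.15,0,0,0.25],[1,0.9,0.35,0.15,0,0,0.25],[1,0.9,0.35,0.15,0,0,0.25],[1,0.95,0.3,0.15,0,0,0.25]]'>/dev/null
python3 -c "
from h import *
st();plan((.461,-.3405,.28,-90))"
```

```text
3.85 [0.4402 0.0282 0.3346] [-179.98    0.    -69.42] F [-0.5  0.1  0.5] op 0.0878 g 0.0
-> (0.461, -0.3405, 0.28, -90) rows 15
[0.94, 0.29, 0.15, 0.0, 0.0, 0.23]
[0.95, 0.27, 0.15, 0.0, 0.0, 0.23]
[0.95, 0.25, 0.15, 0.0, 0.0, 0.23]
[0.96, 0.23, 0.15, 0.0, 0.0, 0.23]
[0.96, 0.2, 0.15, 0.0, 0.0, 0.23]
[0.97, 0.18, 0.15, 0.0, 0.0, 0.23]
[0.97, 0.16, 0.15, 0.0, 0.0, 0.23]
[0.98, 0.13, 0.15, 0.0, 0.0, 0.23]
[0.98, 0.11, 0.15, 0.0, 0.0, 0.23]
[0.98, 0.09, 0.15, 0.0, 0.0, 0.23]
[0.98, 0.06, 0.15, 0.0, 0.0, 0.23]
[0.98, 0.04, 0.15, 0.0, 0.0, 0.23]
[0.98, 0.02, 0.15, 0.0, 0.0, 0.23]
[0.98, -0.01, 0.15, 0.0, 0.0, 0.23]
[0.98, -0.03, 0.15, 0.0, 0.0, 0.23]
```

```bash

python3 -m handwheel '[[1,0.95,0.3,0.15,0,0,0.23],[1,0.95,0.25,0.15,0,0,0.23],[1,0.95,0.25,0.15,0,0,0.23],[1,0.95,0.25,0.15,0,0,0.23],[1,0.95,0.2,0.15,0,0,0.23]]' >/dev/null
python3 -m handwheel '[[1,0.97,0.2,0.15,0,0,0.23],[1,0.97,0.15,0.15,0,0,0.23],[1,0.98,0.15,0.15,0,0,0.23],[1,0.98,0.1,0.15,0,0,0.23],[1,0.98,0.1,0.15,0,0,0.23]]'>/dev/null
python3 -m handwheel '[[1,0.98,0.05,0.15,0,0,0.23],[1,0.98,0.05,0.15,0,0,0.23],[1,0.98,0,0.15,0,0,0.23],[1,0.98,0,0.15,0,0,0.23],[1,0.98,0,0.15,0,0,0.23]]'>/dev/null
python3 - <<'E'
from h import *
import pickle
st();o=get_obs();s=wristRt(snapshot("wrist"),o);pickle.dump(s,open("w1.pkl","wb"));save(s,"pics/w1.png");plan((.461,-.3405,.183,-90))
for X in [(.461,-.3405,.026),(.479,-.3255,.026),(.443,-.3555,.026)]: print(proj(s,X))
E
```

```text
5.72 [ 0.459  -0.3399  0.2781] [179.99   0.   -90.12] F [ 0.6 -0.1 -0.5] op 0.0878 g 0.0
-> (0.461, -0.3405, 0.183, -90) rows 4
[-0.01, -0.02, 0.95, 0.0, 0.0, -0.01]
[-0.01, -0.02, 0.95, 0.0, 0.0, -0.01]
[-0.01, -0.02, 0.95, 0.0, 0.0, -0.01]
[-0.01, -0.02, 0.95, 0.0, 0.0, -0.01]
(np.float64(320.88352239560555), np.float64(253.17029213370233))
(np.float64(294.50280109301576), np.float64(274.12140549580135))
(np.float64(348.234804463321), np.float64(231.44837616989588))
```

View pics/w1.png

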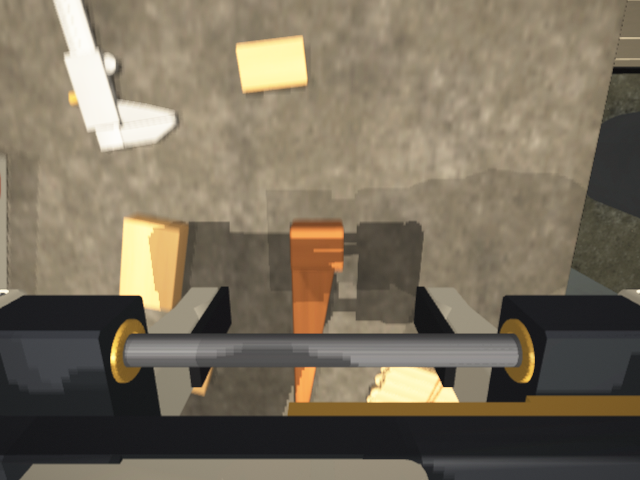

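The wrist view shows the head at cols 290–343, rows 222–270, centred between the open fingers. It sits about 3 mm further +x than predicted, which is fine for a centring grasp. Going down.

```bash

python3 -m handwheel '[[1,0,-0.04,0.95,0,0,0],[1,0,-0.04,0.95,0,0,0],[1,0,-0.04,0.95,0,0,0],[1,0,-0.04,0.93,0,0,0],[-1,0,0,0,0,0,0]]' 
python3 -m handwheel '[[-1,0,0,0,0,0,0],[-1,0,0,0,0,0,0],[-1,0,0,0,0,0,0]]'
python3 - <<'E'
from h import *
st()
t=np.array([.5983,.1391]);a=np.radians(1.39);R=np.array([[np.cos(a),-np.sin(a)],[np.sin(a),np.cos(a)]])
for yw in(-198,-180): print(yw,(t+R@(np.array([-33,yw])/1000)).round(4))
E
```

```text
clock: 6.4
tool_pos: [0.4625, -0.3386, 0.1823]
orientation: [179.8, 0.1, -90.1]
force: [0.3, -0.1, 0.8]
opening: 0.0824
gripper_force: 0.0
clock: 6.78
tool_pos: [0.4639, -0.3386, 0.1848]
orientation: [-179.9, -0.0, -90.0]
force: [-0.3, -0.2, -0.2]
opening: 0.053
gripper_force: 0.0
6.78 [ 0.4639 -0.3386  0.1848] [-1.7992e+02 -3.0000e-02 -9.0030e+01] F [-0.3 -0.2 -0.2] op 0.053 g 0.0
-198 [ 0.5701 -0.0596]
-180 [ 0.5697 -0.0416]
```

```bash

python3 -m handwheel '[[-1,0,0,0,0,0,0],[-1,0,0,0,0,0,0],[-1,0,0,0,0,0,0]]'
python3 - <<'E'
from h import *
st()
t=np.array([.5983,.1391]);a=np.radians(1.39);R=np.array([[np.cos(a),-np.sin(a)],[np.sin(a),np.cos(a)]])
g=t+R@(np.array([-35,-220])/1000)+[0,.002];print(g)
plan((.4635,-.3386,.25,-88.6),(*g,.25,-88.6))
E
```

```text
clock: 7.15
tool_pos: [0.4637, -0.3385, 0.1842]
orientation: [-180.0, -0.0, -90.0]
force: [-1.3, 0.0, 5.0]
opening: 0.0357
gripper_force: 30.0
7.15 [ 0.4637 -0.3385  0.1842] [-1.800e+02 -1.000e-02 -9.002e+01] F [-1.3  0.   5. ] op 0.0357 g 30.0
[ 0.56864699 -0.07968428]
-> (0.4635, -0.3386, 0.25, -88.6) rows 3
[0.0, 0.0, -0.88, 0.0, 0.0, -0.08]
[0.0, 0.0, -0.88, 0.0, 0.0, -0.08]
[0.0, 0.0, -0.88, 0.0, 0.0, -0.08]
-> (np.float64(0.5686469924732346), np.float64(-0.07968428192382171), 0.25, -88.6) rows 11
[-0.93, -0.41, 0.0, 0.0, 0.0, 0.0]
[-0.93, -0.41, 0.0, 0.0, 0.0, 0.0]
[-0.93, -0.41, 0.0, 0.0, 0.0, 0.0]
[-0.93, -0.41, 0.0, 0.0, 0.0, 0.0]
[-0.93, -0.41, 0.0, 0.0, 0.0, 0.0]
[-0.93, -0.41, 0.0, 0.0, 0.0, 0.0]
[-0.93, -0.41, 0.0, 0.0, 0.0, 0.0]
[-0.93, -0.41, 0.0, 0.0, 0.0, 0.0]
[-0.93, -0.41, 0.0, 0.0, 0.0, 0.0]
[-0.93, -0.41, 0.0, 0.0, 0.0, 0.0]
[-0.93, -0.41, 0.0, 0.0, 0.0, 0.0]
```

```bash

python3 -m handwheel '[[-1,0,0,-0.88,0,0,-0.08],[-1,0,0,-0.88,0,0,-0.08],[-1,0,0,-0.88,0,0,-0.08],[-1,-0.93,-0.41,0,0,0,0],[-1,-0.93,-0.41,0,0,0,0]]' >/dev/null
python3 -m handwheel '[[-1,-0.93,-0.41,0,0,0,0],[-1,-0.93,-0.41,0,0,0,0],[-1,-0.93,-0.41,0,0,0,0],[-1,-0.93,-0.41,0,0,0,0],[-1,-0.93,-0.41,0,0,0,0]]' >/dev/null
python3 -m handwheel '[[-1,-0.93,-0.41,0,0,0,0],[-1,-0.93,-0.41,0,0,0,0],[-1,-0.93,-0.41,0,0,0,0],[-1,-0.93,-0.41,0,0,0,0],[-1,0,0,0,0,0,0]]' 
python3 - <<'E'
from h import *
import pickle
st();s=snapshot("top");save(s,"pics/top2.png",(158,180,318,300),5);pickle.dump(s,open("top2.pkl","wb"))
E
```

```text
clock: 9.02
tool_pos: [0.5707, -0.0787, 0.2496]
orientation: [180.0, 0.0, -88.5]
force: [-0.2, 0.0, -1.2]
opening: 0.0357
gripper_force: 30.0
9.03 [ 0.5707 -0.0787  0.2496] [180.     0.   -88.48] F [-0.2  0.  -1.2] op 0.0357 g 30.0
```

View pics/top2.png

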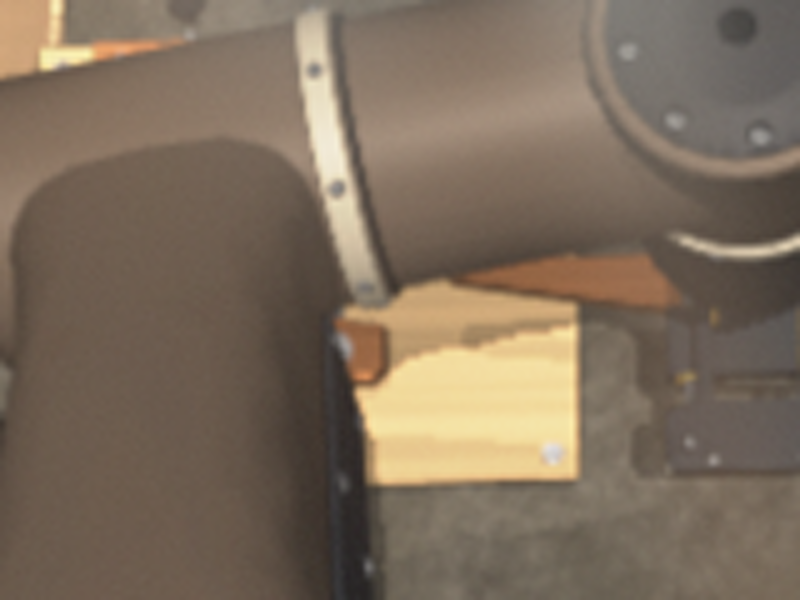

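The arm hides the gap from the top camera. I'll lower to just above the base and check nose against gap in the scene view.

```bash

python3 -m handwheel '[[-1,0,0,0.7,0,0,0],[-1,0,0,0.7,0,0,0],[-1,0,0,0.66,0,0,0],[-1,0,0,0,0,0,0]]' 
python3 - <<'E'
from h import *
import pickle
st();s=snapshot("scene");save(s,"pics/sc2.png",(265,280,425,400),5);pickle.dump(s,open("sc2.pkl","wb"))
E
```

```text
clock: 9.57
tool_pos: [0.5697, -0.0806, 0.1973]
orientation: [179.9, -0.0, -88.6]
force: [-0.3, 0.0, -0.1]
opening: 0.0357
gripper_force: 30.0
9.57 [ 0.5697 -0.0806  0.1973] [ 1.7988e+02 -2.0000e-02 -8.8630e+01] F [-0.3  0.  -0.1] op 0.0357 g 30.0
```

View pics/sc2.png

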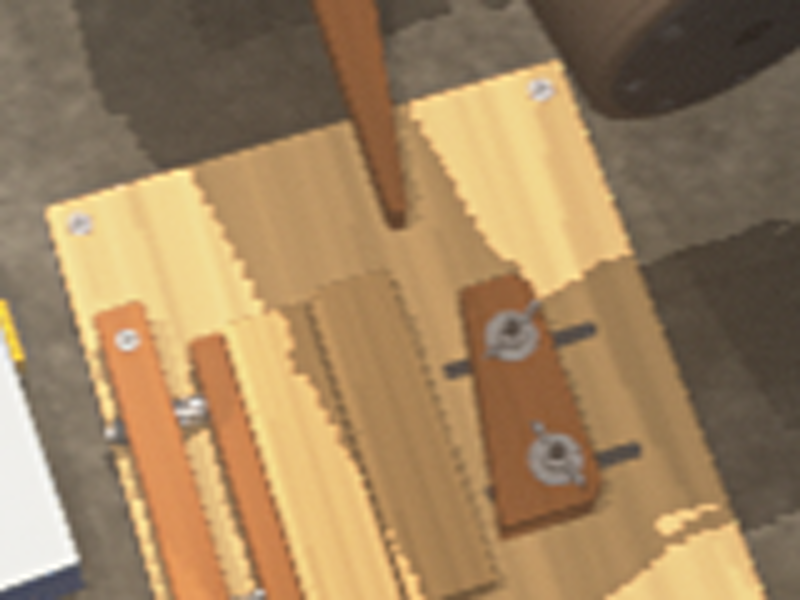

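The scene crop shows the nose at (386–406, 222). The strip's near corner is at (395,275) and the stop's mouth corner at (460,292). Continued along the gap, the nose clears the strip by about 4 mm and the stop by about 12 mm, so I can slide in.

```bash

python3 -m handwheel '[[-1,-0.8,0,0,0,0,0],[-1,-0.8,0,0,0,0,0],[-1,0,0,0,0,0,0]]' 
python3 -m handwheel '[[-1,-0.7,0,0.0,0,0,0],[-1,-0.7,0,0,0,0,0],[-1,-0.6,0,0,0,0,0],[-1,0,0,0,0,0,0]]' 
```

```text
clock: 10.0
tool_pos: [0.5693, -0.0381, 0.199]
orientation: [-179.9, 0.0, -88.4]
force: [-0.0, 0.8, -1.0]
opening: 0.0359
gripper_force: 30.0
clock: 10.5
tool_pos: [0.568, 0.0113, 0.1985]
orientation: [-180.0, 0.0, -88.5]
force: [-1.4, 0.0, -1.3]
opening: 0.036
gripper_force: 30.0
```

```bash

python3 -m handwheel '[[-1,-0.3,0,0,0,0,0],[-1,-0.1,0,0.05,0,0,0],[-1,0,0,0,0,0,0]]' 
python3 -m handwheel '[[-1,-0.2,-0.03,0,0,0,0],[-1,-0.2,-0.03,0,0,0,0],[-1,0,0,0,0,0,0]]'
python3 -m handwheel '[[-1,-0.2,-0.03,0,0,0,0],[-1,0,0,0,0,0,0]]' 
```

```text
clock: 10.88
tool_pos: [0.5682, 0.0201, 0.1973]
orientation: [-179.9, 0.0, -88.6]
force: [2.7, 1.8, -1.3]
opening: 0.0357
gripper_force: 30.0
clock: 11.25
tool_pos: [0.5695, 0.03, 0.1974]
orientation: [-179.9, 0.0, -88.6]
force: [4.5, -0.6, -1.7]
opening: 0.0355
gripper_force: 30.0
clock: 11.5
tool_pos: [0.5701, 0.0349, 0.1974]
orientation: [-179.9, 0.0, -88.6]
force: [4.2, -2.3, -0.7]
opening: 0.0357
gripper_force: 30.0
```

```bash

python3 -m handwheel '[[-1,-0.2,-0.05,0,0,0,0],[-1,-0.2,-0.04,0,0,0,0],[-1,0,0,0,0,0,0]]'
python3 -m handwheel '[[-1,-0.2,-0.035,0.02,0,0,0],[-1,0,0,0,0,0,0]]' 
```

```text
clock: 11.88
tool_pos: [0.5717, 0.0449, 0.1972]
orientation: [-180.0, 0.0, -88.6]
force: [2.7, -1.2, -0.1]
opening: 0.0358
gripper_force: 30.0
clock: 12.12
tool_pos: [0.5724, 0.0499, 0.1967]
orientation: [-180.0, 0.0, -88.6]
force: [3.8, -1.9, -1.0]
opening: 0.0355
gripper_force: 30.0
```

```bash

python3 -m handwheel '[[-1,-0.12,-0.02,0,0,0,0],[-1,0,0,0,0,0,0]]'
python3 -m handwheel '[[-1,-0.12,-0.02,0.02,0,0,0],[-1,0,0,0,0,0,0]]'
python3 -m handwheel '[[-1,-0.12,-0.02,0,0,0,0],[-1,0,0,0,0,0,0]]' 
```

```text
clock: 12.38
tool_pos: [0.5728, 0.0527, 0.1967]
orientation: [-180.0, -0.0, -88.6]
force: [4.7, -3.1, -1.0]
opening: 0.036
gripper_force: 30.0
clock: 12.62
tool_pos: [0.5732, 0.0557, 0.1962]
orientation: [-180.0, -0.0, -88.6]
force: [4.0, -3.3, -0.6]
opening: 0.0355
gripper_force: 30.0
clock: 12.88
tool_pos: [0.5737, 0.0586, 0.1963]
orientation: [-180.0, -0.0, -88.6]
force: [5.1, -4.8, 0.1]
opening: 0.0358
gripper_force: 30.0
```

The wedge is seated with light resistance (about 5 N). I'll release it, lift, and fetch the block.

```bash

python3 -m handwheel '[[0.2,0,0,0,0,0,0],[0.2,0,0,0,0,0,0]]'
python3 -m handwheel '[[0.2,0,0,-0.6,0,0,0],[0.2,0,0,-1,0,0,0],[0.5,0,0,-0.5,0,0,0]]' 
python3 - <<'E'
from h import *
import pickle
st();plan((.581,-.326,.24,-101.7),(.581,-.326,.183,-101.7))
E
```

```text
clock: 13.12
tool_pos: [0.573, 0.059, 0.1959]
orientation: [179.9, -0.0, -88.6]
force: [-0.3, -0.5, 0.4]
opening: 0.0494
gripper_force: 0.0
clock: 13.5
tool_pos: [0.5739, 0.0593, 0.2508]
orientation: [-179.9, 0.0, -88.6]
force: [0.0, 0.0, -1.1]
opening: 0.0578
gripper_force: 0.0
13.5 [0.5739 0.0593 0.2508] [-1.7988e+02  4.0000e-02 -8.8560e+01] F [ 0.   0.  -1.1] op 0.0578 g 0.0
-> (0.581, -0.326, 0.24, -101.7) rows 16
[0.96, 0.01, 0.03, 0.0, 0.0, 0.14]
[0.96, -0.01, 0.03, 0.0, 0.0, 0.14]
[0.96, -0.02, 0.03, 0.0, 0.0, 0.14]
[0.96, -0.03, 0.03, 0.0, 0.0, 0.14]
[0.96, -0.05, 0.03, 0.0, 0.0, 0.14]
[0.96, -0.06, 0.03, 0.0, 0.0, 0.14]
[0.96, -0.08, 0.03, 0.0, 0.0, 0.14]
[0.96, -0.09, 0.03, 0.0, 0.0, 0.14]
[0.96, -0.1, 0.03, 0.0, 0.0, 0.14]
[0.96, -0.12, 0.03, 0.0, 0.0, 0.14]
[0.95, -0.13, 0.03, 0.0, 0.0, 0.14]
[0.95, -0.14, 0.03, 0.0, 0.0, 0.14]
[0.95, -0.16, 0.03, 0.0, 0.0, 0.14]
[0.95, -0.17, 0.03, 0.0, 0.0, 0.14]
[0.95, -0.19, 0.03, 0.0, 0.0, 0.14]
[0.94, -0.2, 0.03, 0.0, 0.0, 0.14]
-> (0.581, -0.326, 0.183, -101.7) rows 3
[0.0, 0.0, 0.76, 0.0, 0.0, 0.0]
[0.0, 0.0, 0.76, 0.0, 0.0, 0.0]
[0.0, 0.0, 0.76, 0.0, 0.0, 0.0]
```

```bash

python3 -m handwheel '[[0.6,0.96,0,0.03,0,0,0.14],[0.6,0.96,0,0.03,0,0,0.14],[0.6,0.96,-0.02,0.03,0,0,0.14],[0.6,0.96,-0.03,0.03,0,0,0.14],[0.6,0.96,-0.05,0.03,0,0,0.14]]' >/dev/null
python3 -m handwheel '[[0.6,0.96,-0.06,0.03,0,0,0.14],[0.6,0.96,-0.08,0.03,0,0,0.14],[0.6,0.96,-0.09,0.03,0,0,0.14],[0.6,0.96,-0.1,0.03,0,0,0.14],[0.6,0.96,-0.12,0.03,0,0,0.14]]' >/dev/null
python3 -m handwheel '[[0.6,0.95,-0.13,0.03,0,0,0.14],[0.6,0.95,-0.14,0.03,0,0,0.14],[0.6,0.95,-0.16,0.03,0,0,0.14],[0.6,0.95,-0.17,0.03,0,0,0.14],[0.6,0.95,-0.19,0.03,0,0,0.14]]' >/dev/null
python3 -m handwheel '[[0.6,0.94,-0.2,0.03,0,0,0.14],[0.6,0,0,0,0,0,0]]'
python3 - <<'E'
from h import *
import pickle
st();o=get_obs();s=wristRt(snapshot("wrist"),o);pickle.dump(s,open("w2.pkl","wb"));save(s,"pics/w2.png",(150,150,470,390),2)
plan((.581,-.326,.182,-101.7))
t=np.array([.5805,-.326]);a=np.radians(-11.7);R=np.array([[np.cos(a),-np.sin(a)],[np.sin(a),np.cos(a)]])
print([np.round((np.array(proj(s,(*(t+R@np.array(c)),.019)))-150)*2) for c in [(.019,.031),(.019,-.031),(-.019,-.031),(-.019,.031)]])
E
```

```text
clock: 15.62
tool_pos: [0.5791, -0.3276, 0.2365]
orientation: [180.0, -0.0, -102.1]
force: [0.5, 0.6, 0.3]
opening: 0.0701
gripper_force: 0.0
15.62 [ 0.5791 -0.3276  0.2365] [ 179.99   -0.   -102.15] F [0.5 0.6 0.3] op 0.0701 g 0.0
-> (0.581, -0.326, 0.182, -101.7) rows 3
[-0.02, -0.02, 0.73, 0.0, 0.0, -0.02]
[-0.02, -0.02, 0.73, 0.0, 0.0, -0.02]
[-0.02, -0.02, 0.73, 0.0, 0.0, -0.02]
[array([282., 348.]), array([275., 149.]), array([412., 148.]), array([408., 347.])]
```

View pics/w2.png

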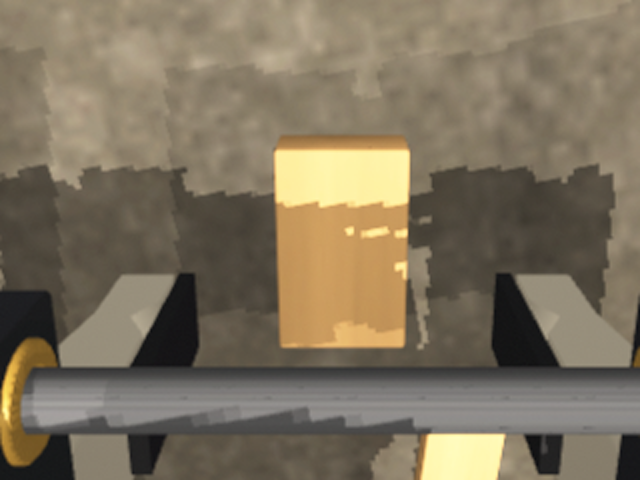

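The block sits at cols 275–410, rows 150–348, matching the prediction to within 2 px and centred between the fingers. It also has the full 38 × 62 size. Going down and gripping.

```bash

python3 -m handwheel '[[0.6,-0.02,-0.02,0.73,0,0,-0.02],[0.6,-0.02,-0.02,0.73,0,0,-0.02],[0.6,-0.02,-0.02,0.72,0,0,-0.02],[-1,0,0,0,0,0,0],[-1,0,0,0,0,0,0]]' >/dev/null
python3 -m handwheel '[[-1,0,0,0,0,0,0],[-1,0,0,0,0,0,0],[-1,0,0,0,0,0,0]]'
python3 - <<'E'
from h import *
st()
t=np.array([.5983,.1391]);a=np.radians(1.39);R=np.array([[np.cos(a),-np.sin(a)],[np.sin(a),np.cos(a)]])
h=np.array([.573,.059-.002]) # wedge head centre, world
u=R@np.array([0,1.])
g=h-u*(.015+.031+.020); print(g)
p=np.array(get_obs()["tool_pos"])
plan((p[0],p[1],.245,-101.7),(*g,.245,-88.6),(*g,.199,-88.6))
E
```

```text
clock: 16.68
tool_pos: [0.5811, -0.3248, 0.1825]
orientation: [-180.0, -0.0, -101.7]
force: [-0.7, 1.2, 0.2]
opening: 0.0377
gripper_force: 30.0
16.68 [ 0.5811 -0.3248  0.1825] [-179.97   -0.   -101.67] F [-0.7  1.2  0.2] op 0.0377 g 30.0
[ 0.57460101 -0.00898058]
-> (np.float64(0.5811495166885984), np.float64(-0.32482395244280576), 0.245, -101.7) rows 3
[0.0, 0.0, -0.83, 0.0, 0.0, 0.0]
[0.0, 0.0, -0.83, 0.0, 0.0, 0.0]
[0.0, 0.0, -0.83, 0.0, 0.0, 0.0]
-> (np.float64(0.5746010079991011), np.float64(-0.00898057875910771), 0.245, -88.6) rows 13
[-0.95, 0.22, 0.0, 0.0, 0.0, -0.17]
[-0.95, 0.2, 0.0, 0.0, 0.0, -0.17]
[-0.95, 0.18, 0.0, 0.0, 0.0, -0.17]
[-0.96, 0.17, 0.0, 0.0, 0.0, -0.17]
[-0.96, 0.15, 0.0, 0.0, 0.0, -0.17]
[-0.96, 0.13, 0.0, 0.0, 0.0, -0.17]
[-0.97, 0.12, 0.0, 0.0, 0.0, -0.17]
[-0.97, 0.1, 0.0, 0.0, 0.0, -0.17]
[-0.97, 0.08, 0.0, 0.0, 0.0, -0.17]
[-0.97, 0.06, 0.0, 0.0, 0.0, -0.17]
[-0.97, 0.05, 0.0, 0.0, 0.0, -0.17]
[-0.97, 0.03, 0.0, 0.0, 0.0, -0.17]
[-0.97, 0.01, 0.0, 0.0, 0.0, -0.17]
-> (np.float64(0.5746010079991011), np.float64(-0.00898057875910771), 0.199, -88.6) rows 2
[0.0, 0.0, 0.92, 0.0, 0.0, 0.0]
[0.0, 0.0, 0.92, 0.0, 0.0, 0.0]
```

```bash

python3 -m handwheel '[[-1,0,0,-0.83,0,0,0],[-1,0,0,-0.83,0,0,0],[-1,0,0,-0.83,0,0,0],[-1,-0.95,0.22,0,0,0,-0.17],[-1,-0.95,0.2,0,0,0,-0.17]]' >/dev/null
python3 -m handwheel '[[-1,-0.95,0.18,0,0,0,-0.17],[-1,-0.96,0.17,0,0,0,-0.17],[-1,-0.96,0.15,0,0,0,-0.17],[-1,-0.96,0.13,0,0,0,-0.17],[-1,-0.97,0.12,0,0,0,-0.17]]' >/dev/null
python3 -m handwheel '[[-1,-0.97,0.1,0,0,0,-0.17],[-1,-0.97,0.08,0,0,0,-0.17],[-1,-0.97,0.06,0,0,0,-0.17],[-1,-0.97,0.05,0,0,0,-0.17],[-1,-0.97,0.03,0,0,0,-0.17]]' >/dev/null
python3 -m handwheel '[[-1,-0.97,0,0,0,0,-0.17],[-1,0,0,0.92,0,0,0],[-1,0,0,0.92,0,0,0],[-1,0,0,0,0,0,0]]'
python3 - <<'E'
from h import *
import pickle
st();s=snapshot("scene");save(s,"pics/sc3.png",(265,270,425,390),5);pickle.dump(s,open("sc3.pkl","wb"))
E
```

```text
clock: 19.05
tool_pos: [0.5735, -0.0091, 0.1971]
orientation: [179.8, -0.0, -88.4]
force: [-0.9, 0.0, 0.2]
opening: 0.0374
gripper_force: 30.0
19.05 [ 0.5735 -0.0091  0.1971] [ 1.7981e+02 -4.0000e-02 -8.8420e+01] F [-0.9  0.   0.2] op 0.0374 g 30.0
```

View pics/sc3.png

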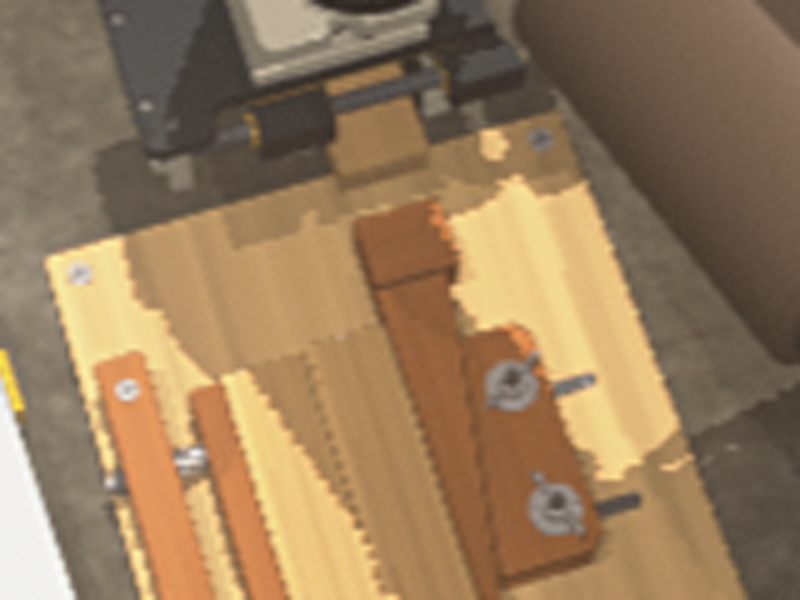

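The wedge lies in the gap between strip and stop, and the block's end (340–425, 165) faces the head's end (360–440, 215). A small gap remains between the strips. I'll approach and push gently.

```bash

python3 -m handwheel '[[-1,-0.4,0,0,0,0,0],[-1,-0.24,0,-0.03,0,0,0],[-1,0,0,0,0,0,0]]' | grep -E "pos|force:" 
for i in 1; do python3 -m handwheel '[[-1,-0.08,0,0,0,0,0],[-1,0,0,0,0,0,0]]' | grep -E "pos|^force:"
python3 -m handwheel '[[-1,-0.08,0,0,0,0,0],[-1,0,0,0,0,0,0]]' | grep -E "pos|^force:"
python3 -m handwheel '[[-1,-0.08,0,0,0,0,0],[-1,0,0,0,0,0,0]]' | grep -E "pos|^force:"; done
```

```text
tool_pos: [0.5741, 0.0078, 0.1999]
force: [1.2, 0.1, -0.2]
gripper_force: 30.0
tool_pos: [0.5738, 0.0091, 0.1993]
force: [1.0, -0.1, -1.6]
tool_pos: [0.5737, 0.0111, 0.1991]
force: [-0.3, -0.5, -0.6]
tool_pos: [0.5737, 0.0125, 0.1991]
force: [0.4, -5.1, -0.2]
```

```bash

python3 -m handwheel '[[-1,-0.06,0,0,0,0,0],[-1,0,0,0,0,0,0]]' | grep -E "pos|^force:"
python3 -m handwheel '[[-1,-0.06,0,0,0,0,0],[-1,0,0,0,0,0,0]]' | grep -E "pos|^force:"
python3 -m handwheel '[[-1,-0.06,0,0,0,0,0],[-1,0,0,0,0,0,0]]' | grep -E "pos|^force:"
```

```text
tool_pos: [0.5737, 0.0132, 0.1992]
force: [2.5, -9.7, -0.2]
tool_pos: [0.5738, 0.0142, 0.1993]
force: [4.2, -14.4, 0.1]
tool_pos: [0.5739, 0.0152, 0.1994]
force: [4.6, -17.8, -0.9]
```

```bash

python3 -m handwheel '[[-1,-0.04,0,0,0,0,0],[-1,0,0,0,0,0,0]]' | grep -E "pos|^force:"
python3 -m handwheel '[[-1,-0.04,0,0,0,0,0],[-1,0,0,0,0,0,0]]' | grep -E "pos|^force:"
python3 - <<'E'
from h import *
import pickle
st();s=snapshot("scene");pickle.dump(s,open("sc4.pkl","wb"))
p=pickle.load(open("sc3.pkl","rb"))
a=cv2.cvtColor(p["color"],cv2.COLOR_RGB2GRAY).astype(np.float32);b=cv2.cvtColor(s["color"],cv2.COLOR_RGB2GRAY).astype(np.float32)
im=np.vstack([cv2.resize(q["color"][300:400,320:400,::-1],None,fx=3,fy=3,interpolation=cv2.INTER_CUBIC) for q in (p,s)])
cv2.imwrite("pics/cmp.png",np.hstack([im[:300],im[300:]]))
E
```

```text
tool_pos: [0.5739, 0.0158, 0.1995]
force: [6.5, -20.6, 0.5]
tool_pos: [0.5739, 0.0164, 0.1995]
force: [7.0, -23.5, -0.3]
21.48 [0.5739 0.0164 0.1995] [179.96  -0.24 -88.42] F [  7.  -23.5  -0.3] op 0.0376 g 30.0
```

View pics/cmp.png

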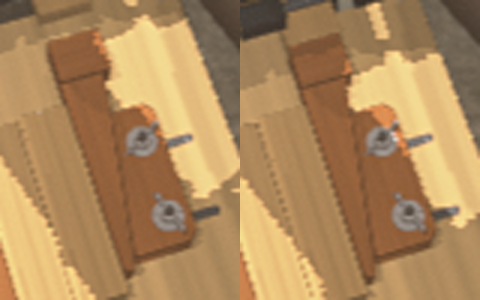

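The right half of the comparison shows the wedge has gone in a few mm, with its nose moved from (125,275) to (130,283). I've now used my 10 views, so from here I'll judge by force. I'll back off and push again to see whether it still gives.

```bash

python3 -m handwheel '[[-1,0.2,0,0,0,0,0],[-1,0,0,0,0,0,0]]' | grep -E "pos|^force:"
python3 -m handwheel '[[-1,-0.06,0,0,0,0,0],[-1,0,0,0,0,0,0]]' | grep -E "pos|^force:"
python3 -m handwheel '[[-1,-0.06,0,0,0,0,0],[-1,0,0,0,0,0,0]]' | grep -E "pos|^force:"
python3 -m handwheel '[[-1,-0.04,0,0,0,0,0],[-1,0,0,0,0,0,0]]' | grep -E "pos|^force:"
```

```text
tool_pos: [0.5736, 0.0143, 0.1991]
force: [-0.6, 0.2, -0.6]
tool_pos: [0.5737, 0.0157, 0.1992]
force: [2.2, -8.1, -0.9]
tool_pos: [0.5737, 0.0162, 0.1992]
force: [4.1, -16.4, -1.3]
tool_pos: [0.5737, 0.0166, 0.1993]
force: [5.1, -18.5, -0.7]
```

```bash

python3 -m handwheel '[[-1,-0.04,0,0,0,0,0],[-1,0,0,0,0,0,0],[-1,0,0,0,0,0,0]]' | grep -E "pos|^force:"
python3 -m handwheel '[[-1,0,0,0,0,0,0],[-1,0,0,0,0,0,0]]' | grep -E "pos|^force:"
python3 - <<'E'
from h import *
import pickle
s=snapshot("scene");pickle.dump(s,open("sc5.pkl","wb"))
P=[cv2.cvtColor(pickle.load(open(f"sc{i}.pkl","rb"))["color"],cv2.COLOR_RGB2GRAY) for i in(3,4,5)]
up=[cv2.resize(p,None,fx=8,fy=8,interpolation=cv2.INTER_CUBIC) for p in P]
def tr(name,x0,y0,x1,y1,m=8):
    T=up[0][y0*8:y1*8,x0*8:x1*8]
    for j in(1,2):
        S=up[j][(y0-m)*8:(y1+m)*8,(x0-m)*8:(x1+m)*8];r=cv2.matchTemplate(S,T,cv2.TM_CCOEFF_NORMED);_,v,_,l=cv2.minMaxLoc(r);print(name,j,round(v,3),(l[0]/8-m,l[1]/8-m))
tr("nose",354,382,370,396);tr("head front edge",338,318,356,332);tr("wingnut(ref)",358,340,374,354);tr("strips right ends",312,334,342,350)
# expected pixel motion per mm along +y of jig
q=dict(pickle.load(open("sc3.pkl","rb")));a=np.array(proj(q,(.573,.05,.032)));b=np.array(proj(q,(.573,.06,.032)));print("px per 10mm",b-a)
E
```

```text
tool_pos: [0.5737, 0.0171, 0.1994]
force: [5.6, -22.2, -0.0]
tool_pos: [0.5737, 0.0171, 0.1994]
force: [6.3, -22.8, -0.5]
nose 1 0.895 (-0.125, 0.875)
nose 2 0.861 (0.0, 0.875)
head front edge 1 0.822 (0.375, 1.75)
head front edge 2 0.806 (0.375, 2.125)
wingnut(ref) 1 0.796 (0.25, -0.125)
wingnut(ref) 2 0.795 (0.25, -0.125)
strips right ends 1 0.626 (0.375, 8.0)
strips right ends 2 0.63 (0.375, 8.0)
px per 10mm [1.43883997 4.52923199]
```

```bash

python3 -m handwheel '[[-1,0.2,-0.02,0,0,0,0],[-1,-0.1,-0.01,0,0,0,0],[-1,0,0,0,0,0,0]]' | grep -E "pos|^force:"
python3 -m handwheel '[[-1,-0.08,-0.01,0,0,0,0],[-1,0,0,0,0,0,0]]' | grep -E "pos|^force:"
python3 -m handwheel '[[-1,-0.02,0,0,0,0,0],[-1,0,0,0,0,0,0],[-1,0,0,0,0,0,0]]' | grep -E "pos|^force:"
```

```text
tool_pos: [0.5743, 0.0166, 0.1991]
force: [2.8, -10.2, -0.4]
tool_pos: [0.5745, 0.0175, 0.1992]
force: [3.4, -19.3, -0.1]
tool_pos: [0.5744, 0.0176, 0.1993]
force: [4.2, -20.7, -1.0]
```

```bash

for k in 1; do
python3 -m handwheel '[[-1,0.2,0,0,0,0,0],[-1,-0.12,0,0,0,0,0],[-1,-0.06,0,0,0,0,0],[-1,-0.03,0,0,0,0,0],[-1,0,0,0,0,0,0]]' | grep -E "clock|pos|^force:"
python3 -m handwheel '[[-1,0,0,0,0,0,0]]' | grep -E "pos|^force:"
python3 -m handwheel '[[-1,0.2,0,0,0,0,0],[-1,-0.12,0,0,0,0,0],[-1,-0.06,0,0,0,0,0],[-1,-0.03,0,0,0,0,0],[-1,0,0,0,0,0,0]]' | grep -E "clock|pos|^force:"
python3 -m handwheel '[[-1,0,0,0,0,0,0]]' | grep -E "pos|^force:"; done
python3 - <<'E'
from h import *
import pickle
s=snapshot("scene");pickle.dump(s,open("sc6.pkl","wb"))
P=[cv2.cvtColor(pickle.load(open(f"sc{i}.pkl","rb"))["color"],cv2.COLOR_RGB2GRAY) for i in(4,5,6)]
up=[cv2.resize(p,None,fx=8,fy=8,interpolation=cv2.INTER_CUBIC) for p in P]
def tr(name,x0,y0,x1,y1,m=5):
    T=up[0][y0*8:y1*8,x0*8:x1*8]
    for j in(1,2):
        S=up[j][(y0-m)*8:(y1+m)*8,(x0-m)*8:(x1+m)*8];r=cv2.matchTemplate(S,T,cv2.TM_CCOEFF_NORMED);_,v,_,l=cv2.minMaxLoc(r);print(name,j,round(v,3),(l[0]/8-m,l[1]/8-m))
tr("nose",354,382,370,396);tr("head front edge",338,319,356,334);tr("block",332,296,350,308);tr("ref",358,340,374,354)
E
```

```text
clock: 24.82
tool_pos: [0.5746, 0.0178, 0.1992]
force: [6.6, -23.5, -2.0]
tool_pos: [0.5746, 0.0177, 0.1992]
force: [5.6, -22.7, -1.9]
clock: 25.58
tool_pos: [0.5746, 0.018, 0.1993]
force: [5.5, -24.4, -0.6]
tool_pos: [0.5746, 0.018, 0.1993]
force: [5.5, -24.0, -0.5]
nose 1 0.991 (0.125, 0.125)
nose 2 0.965 (0.125, 0.25)
head front edge 1 0.939 (0.0, 0.25)
head front edge 2 0.942 (0.0, 0.75)
block 1 0.99 (0.5, 0.25)
block 2 0.994 (-0.125, 0.875)
ref 1 0.999 (0.0, 0.0)
ref 2 0.965 (-0.125, 0.125)
```

Tracking shows block and wedge moving together with no slip, and the wedge hardly giving any more. One more pair of taps to confirm.

```bash

python3 -m handwheel '[[-1,0.2,0,0,0,0,0],[-1,-0.12,0,0,0,0,0],[-1,-0.06,0,0,0,0,0],[-1,-0.015,0,0,0,0,0],[-1,0,0,0,0,0,0]]' | grep -E "clock|pos|^force:"
python3 -m handwheel '[[-1,0.2,0,0,0,0,0],[-1,-0.12,0,0,0,0,0],[-1,-0.06,0,0,0,0,0],[-1,-0.015,0,0,0,0,0],[-1,0,0,0,0,0,0]]' | grep -E "clock|pos|^force:"
python3 -m handwheel '[[-1,0.08,0,0,0,0,0],[-1,0.04,0,0,0,0,0],[-1,0.04,0,0,0,0,0],[-1,0,0,0,0,0,0]]' | grep -E "clock|pos|^force:"
```

```text
clock: 26.38
tool_pos: [0.5746, 0.0181, 0.1993]
force: [5.5, -23.4, -1.4]
clock: 27.0
tool_pos: [0.5746, 0.0181, 0.1993]
force: [5.8, -21.7, -2.2]
clock: 27.5
tool_pos: [0.5747, 0.0166, 0.1992]
force: [0.3, -0.4, 0.6]
```

```bash

python3 -m handwheel '[[-1,0.5,0,0,0,0,0],[-1,0.9,0,-0.3,0,0,0],[-1,1,0.25,-0.8,0,0,0],[-1,1,0.25,-0.8,0,0,0],[-1,1,0.25,0,0,0,0]]' >/dev/null
python3 -m handwheel '[[-1,1,0.25,0,0,0,0],[-1,1,0.25,0,0,0,0],[-1,1,0.25,0,0,0,0],[-1,0.8,0.25,0,0,0,0],[-1,0,0,0,0,0,0]]' | grep -E "clock|pos|^force:|open"
python3 - <<'E'
from h import *
import pickle
s=snapshot("top");pickle.dump(s,open("top7.pkl","wb"));p=pickle.load(open("top.pkl","rb"))
t=np.array([.5983,.1391]);a=np.radians(1.39);R=np.array([[np.cos(a),-np.sin(a)],[np.sin(a),np.cos(a)]])
def rect(q):  # rectified view at strip-top height, 2 px/mm, rows: jig x +70..-70, cols y +90..-120
    X,Y=np.meshgrid(np.arange(90,-120,-.5),np.arange(70,-70,-.5)); W=np.stack([Y,X],-1)/1000@R.T+t
    P=np.concatenate([W,np.full(W.shape[:2]+(1,),.03)],-1)@np.array(q["R"]).T+np.array(q["t"])
    return cv2.remap(q["color"],(q["fx"]*P[...,0]/P[...,2]+q["cx"]).astype(np.float32),(q["fy"]*P[...,1]/P[...,2]+q["cy"]).astype(np.float32),cv2.INTER_CUBIC)
A,B=rect(p),rect(s)
xs=np.arange(70,-70,-.5)
for y in(50,20,-10,-40):
    c=int((90-y)*2)
    print("y",y); 
    for n,I in(("old",A),("new",B)):
        g=I[:,c-6:c+7].mean(1)[:,2]  # blue
        print(n,[int(v) for v in g[::4]])
print("x",[float(v) for v in xs[::4]])
E
```

```text
clock: 28.75
tool_pos: [0.5359, -0.1916, 0.2466]
force: [0.1, 0.7, -0.7]
opening: 0.0379
y 50
old [99, 99, 98, 98, 92, 96, 126, 161, 152, 138, 138, 142, 143, 140, 138, 137, 137, 139, 141, 139, 138, 139, 138, 122, 112, 135, 150, 139, 137, 140, 142, 140, 137, 137, 136, 138, 140, 138, 137, 138, 139, 125, 102, 108, 134, 130, 106, 94, 92, 93, 92, 93, 93, 92, 89, 90, 95, 104, 128, 150, 131, 94, 86, 84, 87, 94, 106, 124, 142, 148]
new [99, 99, 100, 96, 90, 97, 122, 147, 146, 141, 143, 146, 144, 142, 139, 140, 142, 143, 142, 140, 142, 144, 141, 138, 145, 143, 140, 144, 145, 143, 141, 139, 138, 140, 142, 142, 140, 142, 143, 128, 94, 89, 91, 89, 85, 84, 92, 95, 94, 94, 95, 94, 95, 92, 90, 91, 96, 106, 130, 155, 135, 96, 88, 87, 91, 97, 109, 128, 147, 152]
y 20
old [103, 101, 102, 101, 95, 87, 106, 142, 156, 146, 145, 143, 143, 143, 142, 139, 139, 142, 143, 141, 140, 143, 137, 106, 100, 130, 151, 145, 142, 143, 143, 142, 140, 138, 138, 140, 142, 141, 139, 143, 139, 109, 85, 114, 143, 156, 160, 149, 120, 95, 91, 91, 91, 91, 91, 92, 93, 92, 92, 91, 90, 90, 91, 92, 94, 92, 81, 70, 100, 130]
new [1
[... 1379 characters left out ...]
, 113, 112, 106, 95, 88, 85, 84, 85, 85, 84, 84, 84, 84, 83, 83, 82, 82, 81, 81, 81, 81, 81, 80, 80, 79, 78, 78, 79, 80, 80, 79, 80, 78, 78, 80, 80, 79, 79, 79, 78, 77, 76, 77, 77, 76, 76, 77, 78, 78, 78, 78, 77, 78, 78, 77, 78, 78, 78, 78, 78, 78, 78]
x [70.0, 68.0, 66.0, 64.0, 62.0, 60.0, 58.0, 56.0, 54.0, 52.0, 50.0, 48.0, 46.0, 44.0, 42.0, 40.0, 38.0, 36.0, 34.0, 32.0, 30.0, 28.0, 26.0, 24.0, 22.0, 20.0, 18.0, 16.0, 14.0, 12.0, 10.0, 8.0, 6.0, 4.0, 2.0, 0.0, -2.0, -4.0, -6.0, -8.0, -10.0, -12.0, -14.0, -16.0, -18.0, -20.0, -22.0, -24.0, -26.0, -28.0, -30.0, -32.0, -34.0, -36.0, -38.0, -40.0, -42.0, -44.0, -46.0, -48.0, -50.0, -52.0, -54.0, -56.0, -58.0, -60.0, -62.0, -64.0, -66.0, -68.0]
```

The rectified profiles show the dark line between the strips at x ≈ 23 gone, and the near strip's edge is now at x ≈ −9 with the wedge hard against it. So the strips are closed. I'll lay the block down on the free worktop.

```bash

python3 -m handwheel '[[-1,-0.95,0.2,0.3,0,0,0],[-1,-0.95,0.2,0.7,0,0,0],[-1,0,0,0.7,0,0,0],[-1,0,0,0.5,0,0,0],[-1,0,0,0,0,0,0]]' | grep -E "clock|pos|^force:"
python3 -m handwheel '[[-1,0,0,0.15,0,0,0],[-1,0,0,0.08,0,0,0],[-1,0,0,0.06,0,0,0],[-1,0,0,0,0,0,0]]' | grep -E "clock|pos|^force:"
```

```text
clock: 29.42
tool_pos: [0.5251, -0.1429, 0.1908]
force: [-0.1, 0.1, -0.2]
clock: 29.92
tool_pos: [0.5252, -0.1432, 0.1845]
force: [-0.5, -0.0, -0.8]
```

```bash

python3 -m handwheel '[[-1,0,0,0.04,0,0,0],[-1,0,0,0.02,0,0,0],[-1,0,0,0,0,0,0]]' | grep -E "clock|pos|^force:"
python3 -m handwheel '[[-1,0,0,0.02,0,0,0],[-1,0,0,0,0,0,0]]' | grep -E "clock|pos|^force:"
```

```text
clock: 30.3
tool_pos: [0.5253, -0.1431, 0.1829]
force: [0.2, -0.1, -0.7]
clock: 30.55
tool_pos: [0.5253, -0.1431, 0.1824]
force: [0.5, -1.0, 0.7]
```

```bash

python3 -m handwheel '[[-1,0,0,0.03,0,0,0],[-1,0,0,0,0,0,0]]' | grep -E "pos|^force:"
python3 -m handwheel '[[0.3,0,0,0,0,0,0],[0.3,0,0,0,0,0,0],[0.5,0,0,0,0,0,0]]' | grep -E "clock|pos|force:|open"
python3 -m handwheel '[[0.5,0,0,-0.5,0,0,0],[0.5,0,0,-1,0,0,0],[0.5,0,0,-1,0,0,0],[0.5,0,0,-1,0,0,0]]' | grep -E "clock|pos|force:|open"
```

```text
tool_pos: [0.5253, -0.1431, 0.1824]
force: [-2.9, 1.5, 9.3]
clock: 31.18
tool_pos: [0.5252, -0.1431, 0.1815]
force: [0.9, 0.1, 0.3]
opening: 0.0611
gripper_force: 0.0
clock: 31.68
tool_pos: [0.5252, -0.1431, 0.2709]
force: [-0.0, -0.2, -0.3]
opening: 0.0658
gripper_force: 0.0
```

```bash

python3 -m handwheel '[[0.5,1,0,-0.5,0,0,0],[0.5,1,0,0,0,0,0],[0.5,1,0,0,0,0,0],[0.5,1,0,0,0,0,0],[0.5,1,0,0,0,0,0]]' >/dev/null
python3 -m handwheel '[[0.5,1,0,0,0,0,0],[0.5,1,0,0,0,0,0],[0.5,1,0,0,0,0,0],[0.5,1,0,0,0,0,0],[0.5,0,0,0,0,0,0]]' | grep -E "clock|pos"
python3 - <<'E'
from h import *
import pickle
s=snapshot("top");p=pickle.load(open("top.pkl","rb"))
hsv=cv2.cvtColor(s["color"],cv2.COLOR_RGB2HSV)
t=np.array([.5983,.1391]);a=np.radians(1.39);R=np.array([[np.cos(a),-np.sin(a)],[np.sin(a),np.cos(a)]])
def samp(x,y,z):
    w=t+R@(np.array([x,y])/1000);u,v=proj(s,(*w,z));return s["color"][int(round(v)),int(round(u))].tolist()
for y in(60,20,-10,-40): print(y,[samp(x,y,.03) for x in range(31,15,-2)])
# wedge: extent of reddish wood along x=-16 line and head
print("wedge line",[(y,samp(-16,y,.032)) for y in range(85,-110,-8)])
m=((hsv[...,1]>90)&(hsv[...,2]>120)&(hsv[...,0]<28)).astype(np.uint8)
n,l,st_,c=cv2.connectedComponentsWithStats(m)
for i in range(1,n):
    if st_[i,4]>60 and st_[i,0]>275: print(st_[i].tolist(),c[i].round(1),ray(s,*c[i],.019).round(3)[:2], np.round(cv2.minAreaRect(np.argwhere(l==i)[:,::-1].astype(np.float32))[1],1))
E
```

```text
clock: 32.92
tool_pos: [0.5313, -0.3694, 0.2822]
60 [[238, 205, 142], [240, 209, 145], [234, 198, 136], [225, 183, 126], [225, 183, 126], [242, 215, 148], [239, 210, 144], [240, 210, 145]]
20 [[240, 209, 145], [242, 214, 149], [242, 214, 149], [242, 218, 153], [244, 222, 156], [243, 218, 151], [241, 212, 147], [241, 212, 147]]
-10 [[241, 214, 148], [242, 215, 149], [236, 201, 139], [224, 183, 129], [242, 216, 150], [243, 217, 152], [243, 217, 152], [241, 212, 146]]
-40 [[242, 214, 151], [241, 212, 148], [236, 202, 141], [235, 206, 143], [235, 206, 143], [244, 225, 160], [244, 220, 155], [244, 219, 155]]
wedge line [(85, [244, 225, 165]), (77, [244, 223, 162]), (69, [241, 214, 152]), (61, [215, 142, 93]), (53, [214, 141, 93]), (45, [215, 142, 92]), (37, [216, 144, 94]), (29, [216, 145, 93]), (21, [219, 146, 96]), (13, [220, 148, 96]), (5, [220, 149, 95]), (-3, [221, 149, 97]), (-11, [222, 151, 99]), (-19, [224, 153, 100]), (-27, [225, 154, 101]), (-35, [224, 154, 99]), (-43, [223, 152, 98]), (-51, [222, 151, 100]), (-59, [215, 143, 95]), (-67, [219, 147, 96]), (-75, [218, 147, 95]), (-83, [222, 150, 96]), (-91, [162, 110, 75]), (-99, [245, 226, 166]), (-107, [243, 222, 161])]
[305, 138, 12, 16, 142] [310.4 145.8] [ 0.813 -0.082] [12.7 12.7]
[466, 267, 8, 18, 83] [469.4 274.5] [ 0.492 -0.461] [17.8  5.5]
[364, 323, 9, 28, 61] [367.5 336.2] [ 0.347 -0.215] [ 4.7 27.4]
```

```bash
python3 - <<'E'
from h import *
s=snapshot("top")
for x in(.50,.51,.525,.54,.55): print(x,[s["color"][int(v),int(u)].tolist() for u,v in (proj(s,(x,y,.019)) for y in(-.10,-.12,-.143,-.165,-.185))])
print(close_job())
E
```

```text
0.5 [[117, 98, 82], [117, 101, 83], [117, 98, 82], [118, 102, 86], [120, 102, 84]]
0.51 [[116, 96, 82], [116, 98, 81], [117, 100, 85], [119, 102, 85], [120, 102, 85]]
0.525 [[111, 92, 78], [115, 97, 82], [115, 97, 83], [117, 100, 83], [118, 101, 84]]
0.54 [[108, 91, 78], [113, 95, 80], [115, 98, 81], [117, 100, 83], [117, 98, 84]]
0.55 [[98, 82, 69], [111, 93, 79], [114, 96, 81], [118, 101, 85], [116, 97, 82]]
the job is handed in; nothing more can be done
None
```

I handed the job in at about 33 s: the wedge is tight at 22–24 N with its nose at about jig y = +68 mm, the strips show closed in the top view, and the block is on the worktop clear of the jig; contact was felt before release, but the arm hid the block from my last picture, so I did not see it lying flat.

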